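# Clamp an air cylinder in a bench cradle against a sprung end pin

### The arm

A 6-joint arm with a two-finger parallel gripper is mounted at the origin on a cart in front of the work surface, level with it; the furniture and walls round the work are solid. World frame = base frame: x ahead of the robot, y to its left, z up, the work surface at z = 0. Lengths are in m, angles in rad, forces in N, time in s.
With the tool pointing down it reaches from about 0.225 to 0.875 m from the base axis. Payload 3.4 kg.
Tool frame: the origin (TCP) lies at the very end of the fingers, on their centre line; the grasp point (between the pads) lies 19 mm behind it; z points along the fingers, y is the line along which they close (so a half turn about z gives the same grasp; the last joint's range is limited). The gripper opens to 85 mm and grips with 20 to 120 N. Pads are 22 mm wide; open, the fingers measure 114 mm over their backs; the gripper's body (76 mm by 85 mm) begins 54 mm behind the grasp point. The pads swing forward as they close: fully open they stand 13 mm farther back than shut.
Start: joints at [-1.373, 0.276, 1.505, -0, 1.361, -0.121], TCP at [0.18, -0.546, 0.231] pointing down, gripper open.
Joint ranges: [-2.89, 2.89], [-0.75, 2.08], [0.22, 2.7], [-1.18, 4.32], [0.11, 2.71], [-2.7, 2.7]. Speed limits (rad/s): [2.57, 2.57, 3.14, 3.14, 3.14, 3.14].

### API

Orientations are given as a unit quaternion [w, x, y, z].
In Python, from rig import readout, vision, manip gives the robot as it stands.
- The arm moves only by the shell command python3 -m handwheel 'ROWS' [FORCE]. ROWS is JSON, a list of rows, each a list of 3 entries, a list of its own where there are three numbers: the shift along the tool's x, y, z in mm, then the turn, a rotation vector about the tool's x, y, z in units of 6 degrees (1.0 is 6 degrees), then the closure, from -1 (fully open) to 1 (shut), so that 0 is half open. A call has 1 to 20 rows; each row shifts and turns the commanded pose from where the row before left it, along the tool's axes as they then stand; what a row does not reach is not made up. A row lasts 1/8 s, in which the tool goes at most 62.5 mm and 10.7 degrees, less where a joint would pass 70% of its speed; a pose out of reach is approached as far as the arm can. A call is refused whole if a number of a shift passes 62.5 or a number of a turn 1, either way. A call with a gripper value outside its range is refused whole. The fingers move at their own pace and stop on an object; FORCE is the grip in N (left out, the last holds). Time passes only in rows, so rows that do not move let the fingers close. It gives the time, the measured TCP pose, the force, the opening and the grip force at its end, in the units of the state.
- readout.get_state(): the state, without advancing time (a new reading comes with each control period).
- vision.get_image(name): name is "scene" or "top" or "wrist"; returns the picture (420x560x3 uint8, blue, green, red); there is no depth.
- vision.camera_params(name): a dict with "intrinsics" (3x3 intrinsics, pixels), "rvec" (rotation vector, rad) and "tvec" (3), from world to camera coordinates, as OpenCV has them; the wrist camera has in their place "hand_eye" (4x4, takes a point from camera to tool coordinates, whose origin is the TCP and whose axes are the flange's). Camera axes: x right, y down, z forward; pixel columns grow to the right and rows downward; lengths in m; the calibration is good to about 2 mm. The wrist camera is an equidistant fisheye: a pixel r from the principal point sees the ray r / f radians off the axis. A picture is of the moment at which its call begins: read the wrist's pose just before it. camera_params takes no time and is no camera call.
- manip.sign_off(): hands the job in; it is judged then, once.
The state is a dict: "clock": time; "qpos": joint angles; "qd": joint speeds; "effort": joint torques, N m; "position": TCP position; "ee_rot": TCP orientation; "contact_force": force on the tool from outside, world axes, zero at the start; "moment": the same for the moment, N m; "width": finger opening in m; "gripper_force": force on a finger pad.
Only numpy, scipy, OpenCV 4.12 (cv2) and the standard library are available. Lean on these libraries where they do the work, as an engineer would, in place of code of your own. Each camera call takes 0.05 s, during which the arm holds its last target. There are 200 camera calls.

### The job

Clamp the air cylinder in the steel bench cradle. Lift the sprung clamp bar by its knob, turn it aside and let it rest on the ledge; lay the cylinder gently in the two V saddles and, keeping hold of it, slide it against the end stop until the sprung pin is pressed fully in, holding it there a moment without forcing it. Then turn the bar back and lower it by the knob, without letting it snap down, so that it clamps the cylinder with the pin still bearing on its end; leave the other things alone.

Things in the scene. Friction and masses are not known exactly. Their poses are not given: they have to be found in the camera images.
- cradle: Clamp cradle, fixed: dark steel base 190x262x12 mm with two aluminium V saddles. Origin on the worktop below the middle between them; +x to the clamp post, +y to the end stop, z up. Saddles at y = -44 and +44 mm, each 12 mm long and 58 mm wide; a 30 mm tube lying in them has its axis along y at x = 0, z = 44 mm. 76 mm free between them for the fingers.
- post_top (a point): Top of the clamp post (18 mm thick, cap 30 mm), 142 mm above the worktop at cradle x = 90, y = 0 mm. The bar lifts and turns on it. Two lugs at cradle x = 61 mm, outer faces y = -19.5 and +19.5 mm, hold the bar between them until it is lifted by more than 16 mm.
- ledge (a point): Middle of the top of the parking ledge (50 x 24 mm), at cradle x = 92, y = -62, z = 79 mm. The bar, lifted more than 22 mm and turned by about 1.57 rad, is set down on it and stays there.
- clamp_lift (a joint): Lift of the clamp bar on its post, m: 0 lowest (cradle empty), at most 0.038; 0.022 on the parking ledge, about 0.007 resting on the clamped cylinder. A spring of 110 N/m and the weight pull the bar down: about 8 N at 0, 12 N at the top. More than 0.016 clears lugs and cylinder.
- clamp_bar (a joint): Turn of the clamp bar about the upright post, rad: 0 = across the saddles, pointing to cradle -x, and a stop there; grows anticlockwise seen from above; 1.57 = aside, pointing to cradle -y, over the ledge; at most 1.75. Turns easily.
- knob_grip (a point): Grip point on the axis of the black knob at the free end of the steel clamp bar: upright, 22 mm thick, 40 mm tall, spins freely on its axis. 23 mm above the bar's top face, 17 mm below the knob's top, 138 mm from the post's axis. At turn 0 it is at cradle x = -48, y = 0, z = 92 mm plus the lift. Bar 18 mm wide, 12 mm thick.
- clamp_pad: Black rubber pad 30x18x6 mm under the bar, which presses on the cylinder's tube; origin at the middle of its underside, 90 mm from the post's axis.
- end_stop: End stop of the cradle: steel block 46x18x52 mm, top at z = 64 mm; origin at worktop level below its middle, at cradle x = 0, y = 124 mm; axes as the cradle's. From its face (its y = -9 mm) a screw and in it a brass pin, 12 mm thick, point to the saddles at z = 44 mm. The screw's setting differs and is not measured: see point pin_axis.
- pin_axis (a point): On the pin's axis at the stop's face. The free pin's tip stands anywhere from 14 to 34 mm before it: find it by feel. The sprung pin pushes about 1 N at first touch, 4 N after 4 mm, then a solid stop: fully in. Saddle friction adds 2 to 5 N: a steady push of 12 N at the hand for 0.3 s is enough; over 18 N on the pin is too much. Let go, it pushes the cylinder back a little until friction holds.
- cylinder: Air cylinder, loose, about 0.4 kg: aluminium tube 30 mm thick, 150 mm long between two grey square end caps 36x36 mm, 18 mm long; 186 mm over all. Origin: middle of its axis (18 mm above the worktop when lying); y along the axis, both ends alike. Grasp the middle of the tube. Laid at cradle y = -16 mm it is clear of the pin; play 25 mm either way of y = 0.
- ratchet: Bystander: chrome ratchet wrench 38x183x21 mm, lying; origin under its middle. Leave it alone.
- spanner: Bystander: steel combination spanner 183x26x8 mm, lying at the back left; origin under its middle. Leave it alone.
- nut: Bystander: steel hex nut 24x27x13 mm at the front right; origin under its middle. Leave it alone.
- bolt: Bystander: steel bolt 60 mm tall standing on its head at the front left; origin under its middle. Leave it alone.
- tape_measure: Bystander: yellow tape measure 35x74x63 mm at the back left; origin under its middle. Leave it alone.

How it is judged:
By the outcome, as a careful person would: the job done as asked, in the order asked, and still so for the second after the job is handed in, with the robot touching nothing.
It also fails if it takes over 72 s, if anything falls off the work surface, if the arm or the gripper's body presses on something with over 40 N, if the wrist force passes 120 N, or if a joint passes its speed limit or range.

## Working session

There is one attempt and no reset: what is moved stays moved. The work goes in short steps, Python scripts to look and compute and a shell command to move; the robot and the scene stay as the last step left them, time stands still between calls to the robot, and variables do not carry over. Pictures are saved under pics/ and viewed, at most 10 in all, crops included, and the job is handed in when it is done.

```bash
mkdir -p pics; ls; python3 - <<'E'
from rig import readout, vision
import cv2
s=readout.get_state();print(s)
for n in("scene","top"):
    cv2.imwrite(f"pics/{n}0.png",vision.get_image(n));print(n,vision.camera_params(n))
print(vision.camera_params("wrist"))
E
```

```text
pics
{'clock': 0.0, 'qpos': array([-1.37297661e+00,  2.76579185e-01,  1.50612806e+00,  1.55589605e-05,
        1.36071767e+00, -1.20992967e-01]), 'qd': array([ 1.38245353e-04,  1.35297098e-03,  3.41641515e-07, -6.56286912e-04,
       -6.41595734e-04, -6.23506936e-04]), 'effort': array([-1.16761286e-03, -4.16773367e+01, -2.45807576e+01, -5.19311561e-04,
        1.09365719e-02,  4.03225698e-06]), 'position': array([ 0.18012603, -0.54549663,  0.23045076]), 'ee_rot': array([-9.15749534e-04,  9.87321534e-01,  1.58730426e-01, -2.75817701e-05]), 'contact_force': array([ 0.49599976, -0.27481235,  0.41124914]), 'moment': array([-0.0026377 ,  0.0390765 ,  0.00837524]), 'gripper_force': 0.0, 'width': 0.08545598213632317}
scene {'intrinsics': array([[488.20090314,   0.        , 278.07041522],
       [  0.        , 488.20090314, 220.6312799 ],
       [  0.        ,   0.        ,   1.        ]]), 'rvec': array([ 1.20865036, -2.20682304,  1.08344459]), 'tvec': array([0.33441305, 0.37834866, 1.06807758])}
top {'intrinsics': array([[401.63654836,   0.        , 286.84679579],
       [  0.        , 401.63654836, 207.76323104],
       [  0.        ,   0.        ,   1.        ]]), 'rvec': array([ 2.14391822, -2.17495487,  0.11568398]), 'tvec': array([0.00313499, 0.58130828, 1.13011091])}
{'intrinsics': array([[325.1922621 ,   0.        , 287.49319846],
       [  0.        , 325.1922621 , 211.15050913],
       [  0.        ,   0.        ,   1.        ]]), 'hand_eye': array([[-4.55156590e-04, -9.45126697e-01, -3.26703717e-01,
         8.38676852e-02],
       [ 9.99999828e-01, -3.08903726e-04, -4.99545443e-04,
         6.93176788e-04],
       [ 3.71213739e-04, -3.26703888e-01,  9.45126675e-01,
        -1.42297242e-01],
       [ 0.00000000e+00,  0.00000000e+00,  0.00000000e+00,
         1.00000000e+00]])}
```

View pics/top0.png

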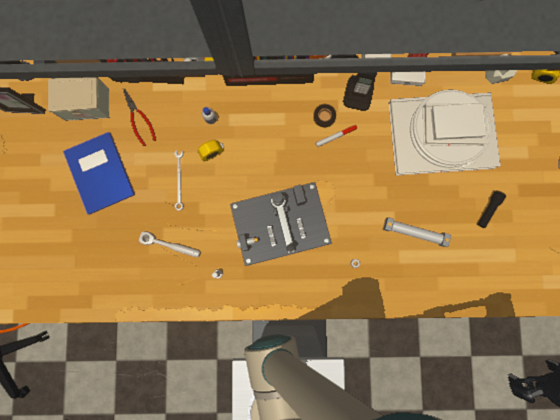

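View pics/scene0.png

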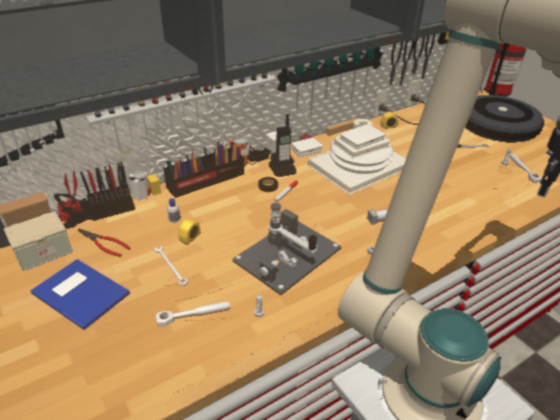

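The top view shows the cradle plate with corners at about (233,206), (317,183), (329,243) and (245,264). The knob is at (290,247), the end stop at (250,240) on the left, the post at (279,200), and the cylinder runs from (389,226) to (446,240). The scene view agrees with this.

```bash
cat > h.py <<'E'
import numpy as np,cv2
from scipy.spatial.transform import Rotation as R
from rig import readout,vision
def rq(q): return R.from_quat([q[1],q[2],q[3],q[0]]).as_matrix()
def ray(n,px,st=None):
    p=vision.camera_params(n);K=p['intrinsics']
    x=(px[0]-K[0,2])/K[0,0];y=(px[1]-K[1,2])/K[1,1]
    if n!='wrist':
        M=cv2.Rodrigues(p['rvec'])[0];return -M.T@p['tvec'],M.T@np.array([x,y,1])
    r=np.hypot(x,y)+1e-12;d=np.array([x/r*np.sin(r),y/r*np.sin(r),np.cos(r)])
    H=p['hand_eye'];T=rq(st['ee_rot']);return st['position']+T@H[:3,3],T@H[:3,:3]@d
def onplane(n,px,z,st=None):
    o,d=ray(n,px,st);return o+d*(z-o[2])/d[2]
def proj(n,P,st=None):
    p=vision.camera_params(n);K=p['intrinsics']
    if n!='wrist': return cv2.projectPoints(np.float64([P]),p['rvec'],p['tvec'],K,None)[0].ravel()
    H=p['hand_eye'];T=rq(st['ee_rot']);c=H[:3,:3].T@(T.T@(np.array(P)-st['position'])-H[:3,3])
    th=np.arctan2(np.hypot(c[0],c[1]),c[2]);u=c[:2]/(np.hypot(c[0],c[1])+1e-12)*th
    return u*K[0,0]+K[:2,2]
E
python3 - <<'E'
from h import *
im=cv2.imread('pics/top0.png');hsv=cv2.cvtColor(im,cv2.COLOR_BGR2HSV)
def big(m,x0,y0,x1,y1):
    k=np.zeros_like(m);k[y0:y1,x0:x1]=m[y0:y1,x0:x1]
    c=max(cv2.findContours(k,0,2)[0],key=cv2.contourArea);return c
low=(hsv[...,1]<90).astype(np.uint8)*255
c=big(low,222,172,340,275);r=cv2.minAreaRect(c);b=cv2.boxPoints(r);print(r)
Q=np.array([onplane('top',p,.012) for p in b]);print(Q.round(4),np.linalg.norm(np.diff(Q,axis=0),axis=1));print(Q.mean(0))
c=big(low,375,205,460,255);r=cv2.minAreaRect(c);b=cv2.boxPoints(r);print(r)
Q=np.array([onplane('top',p,.025) for p in b]);print(Q.round(4),np.linalg.norm(np.diff(Q,axis=0),axis=1));print(Q.mean(0))
for n,p in(('knob',(290,247,.107)),('post',(279,200,.142))): print(n,onplane('top',p[:2],p[2]))
print([ (k,onplane('top',p,0).round(3)) for k,p in dict(nut=(355,264),bolt=(218,273),flash=(490,210),ratch=(200,253)).items()])
E
```

```text
((278.6165771484375, 223.44302368164062), (64.59040069580078, 91.46488189697266), 75.25643920898438)
[[ 0.598   0.1741  0.012 ]
 [ 0.6638 -0.0887  0.012 ]
 [ 0.4782 -0.1326  0.012 ]
 [ 0.4145  0.1257  0.012 ]] [0.27093336 0.1906746  0.26609429]
[0.53864122 0.01961115 0.012     ]
((416.8538818359375, 231.86923217773438), (67.18264770507812, 13.15587043762207), 15.255118370056152)
[[ 0.5152 -0.2817  0.025 ]
 [ 0.5519 -0.2932  0.025 ]
 [ 0.498  -0.4777  0.025 ]
 [ 0.4617 -0.4656  0.025 ]] [0.03847892 0.19223354 0.0382601 ]
[ 0.50667175 -0.37955768  0.025     ]
knob [ 0.46684125 -0.0126492   0.107     ]
post [0.58968448 0.01446184 0.142     ]
[('nut', array([ 0.416, -0.202,  0.   ])), ('bolt', array([0.396, 0.199, 0.   ])), ('flash', array([ 0.569, -0.607,  0.   ])), ('ratch', array([0.455, 0.253, 0.   ]))]
```

```bash
python3 -m handwheel '[[[37.6,-34.1,-4.2],[0,0,0],-1],[[37.6,-34.1,-4.2],[0,0,0],-1],[[37.6,-34.1,-4.2],[0,0,0],-1],[[37.6,-34.1,-4.2],[0,0,0],-1],[[37.6,-34.1,-4.2],[0,0,0],-1],[[37.6,-34.1,-4.2],[0,0,0],-1],[[37.6,-34.1,-4.2],[0,0,0],-1],[[37.6,-34.1,-4.2],[0,0,0],-1],[[37.6,-34.1,-4.2],[0,0,0],-1],[[37.6,-34.1,-4.2],[0,0,0],-1],[[37.6,-34.1,-4.2],[0,0,0],-1],[[37.6,-34.1,-4.2],[0,0,0.72],-1],[[0,0,0],[0,0,0],-1],[[0,0,0],[0,0,0],-1]]'
python3 - <<'E'
from h import *
s=readout.get_state();im=vision.get_image('wrist');cv2.imwrite('pics/w1.png',im)
import pickle;pickle.dump(s,open('s1.pkl','wb'));print(s['position'],s['ee_rot'])
E
```

```text
clock: 1.85
position: [0.4798, -0.0163, 0.2812]
ee_rot: [0.0, 0.993, 0.122, -0.001]
contact_force: [-0.5, -0.0, -0.4]
width: 0.0855
gripper_force: 0.0
[ 0.47980624 -0.01628158  0.28118169] [ 2.46944611e-04  9.92534666e-01  1.21959823e-01 -8.23350237e-04]
```

View pics/w1.png

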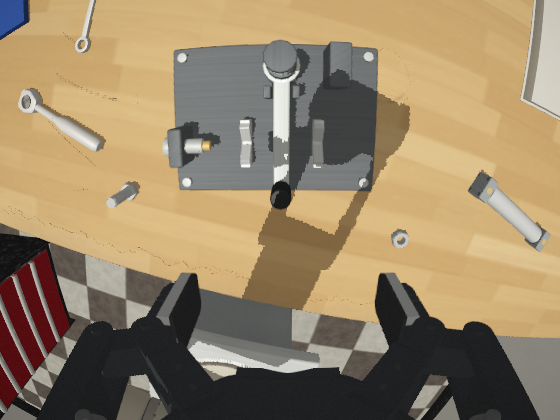

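The wrist view shows the knob at about (281,196), the post cap at (280,55), plate screws at (183,57), (369,57), (186,183) and (365,184), the end stop and pin at (175–213,145), and the cylinder at lower right.

```bash
python3 - <<'E'
from h import *
import pickle;s=pickle.load(open('s1.pkl','rb'))
im=cv2.imread('pics/w1.png');g=cv2.cvtColor(im,cv2.COLOR_BGR2GRAY)
k=np.zeros_like(g);k[178:212,265:300]=(g[178:212,265:300]<40)*255
c=max(cv2.findContours(k,0,2)[0],key=cv2.contourArea);print('knob',cv2.boundingRect(c),cv2.minEnclosingCircle(c))
P=[onplane('wrist',p,.0125,s)[:2] for p in((183,57),(369,57),(186,183),(365,184))];P=np.array(P);print(P.round(4),P.mean(0))
print('y dirs',np.degrees([np.arctan2(-(a-b)[0],(a-b)[1]) for a,b in((P[0],P[1]),(P[2],P[3]))]),'x dirs',np.degrees([np.arctan2((a-b)[1],(a-b)[0]) for a,b in((P[0],P[2]),(P[1],P[3]))]))
kt=onplane('wrist',(281,197),.109,s);pt=onplane('wrist',(280,55),.142,s);print(kt,pt,np.linalg.norm(kt-pt))
print('knobtop in top cam',proj('top',kt),proj('top',pt))
T=rq(s['ee_rot'])
O=pt[:2]-.09*T[:2,0];print('O',O,'yaw',np.degrees(np.arctan2(T[1,0],T[0,0])))
for n,q in dict(knobtop=(-.048,0,.109),ledge=(.092,-.062,.079),sadtop=(-.029,.044,.05),pin=(0,.09,.044)).items():
    print(n,proj('wrist',np.r_[O+T[:2,0]*q[0]-T[:2,1]*q[1],q[2]],s).round(0))
E
```

```text
knob (271, 182, 20, 27) ((280.5, 194.88461303710938), 13.3516263961792)
[[ 0.5921  0.1478]
 [ 0.6462 -0.0808]
 [ 0.429   0.111 ]
 [ 0.4849 -0.1217]] [0.53806413 0.01410997]
y dirs [13.31839944 13.52644909] x dirs [12.71034192 14.22901403]
[ 0.46868281 -0.01294214  0.109     ] [0.60016771 0.01954845 0.142     ] 0.13940199817237633
knobtop in top cam [290.09930696 246.29495138] [277.02179214 196.08178031]
O [ 0.51284519 -0.00224039] yaw 14.010437311154746
knobtop [281. 199.]
ledge [341.  63.]
sadtop [245. 169.]
pin [207. 145.]
```

```bash
python3 -m handwheel '[[[-3.4,-2,35],[0,0,0],-1],[[-3.4,-2,45],[0,0,0],-1],[[-3.4,-1.9,45],[0,0,0],-1],[[0,0,40],[0,0,0],-1],[[0,0,25],[0,0,0],-1],[[0,0,15],[0,0,0],-1],[[0,0,0],[0,0,0],0],[[0,0,0],[0,0,0],0.3],[[0,0,0],[0,0,0],0.3]]' 40
python3 - <<'E'
from h import *
im=vision.get_image('wrist');cv2.imwrite('pics/w2.png',im)
E
```

```text
clock: 3.02
position: [0.4697, -0.0133, 0.0776]
ee_rot: [0.0, 0.993, 0.121, 0.001]
contact_force: [0.6, -0.5, 0.2]
width: 0.0324
gripper_force: 0.0
```

View pics/w2.png

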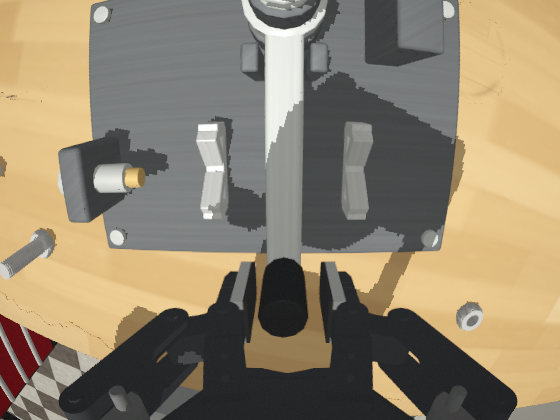

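The fingers straddle the knob, which is centred at about (283,298), and the brass pin tip is at (145,178). I'll close the gripper and lift.

```bash
python3 - <<'E'
from h import *
s=readout.get_state()
p=onplane('wrist',(145,178),.044,s)[:2]
a=np.radians(13.8);O=np.array([.5135,-.0025]);C=np.array([[np.cos(a),np.sin(a)],[-np.sin(a),np.cos(a)]])
print('pin tip cradle',C@(p-O))
for px,z in(((211,170),.036),((357,170),.036),((118,237),.0125),((429,239),.0125)): print(px,C@(onplane('wrist',px,z,s)[:2]-O))
E
python3 -m handwheel '[[[0,0,0],[0,0,0],1],[[0,0,0],[0,0,0],1],[[0,0,0],[0,0,0],1],[[0,0,-4],[0,0,0],1],[[0,0,-6],[0,0,0],1],[[0,0,-8],[0,0,0],1],[[0,0,-7],[0,0,0],1],[[0,0,-5],[0,0,0],1],[[0,0,0],[0,0,0],1]]' 50
```

```text
pin tip cradle [-0.00134001  0.08388009]
(211, 170) [0.00075387 0.0444281 ]
(357, 170) [ 0.00081576 -0.04110162]
(118, 237) [-0.0539808   0.12959516]
(429, 239) [-0.05459824 -0.10618226]
clock: 4.2
position: [0.4697, -0.0125, 0.1064]
ee_rot: [-0.0, 0.993, 0.121, 0.001]
contact_force: [5.9, 1.5, -10.7]
width: 0.0207
gripper_force: 49.3
```

```bash
python3 -m handwheel '[[[1.5,0,0],[0,0,0],1],[[0.76,14.4,0],[0,0,-1],1],[[0.76,14.4,0],[0,0,-1],1],[[0.76,14.4,0],[0,0,-1],1],[[0.76,14.4,0],[0,0,-1],1],[[0.76,14.4,0],[0,0,-1],1],[[0.76,14.4,0],[0,0,-1],1],[[0.76,14.4,0],[0,0,-1],1]]'
```

```text
clock: 5.2
position: [0.5261, -0.0918, 0.1054]
ee_rot: [-0.002, 0.883, 0.47, -0.001]
contact_force: [3.6, 5.8, -9.0]
width: 0.0206
gripper_force: 49.2
```

```bash
python3 -m handwheel '[[[1.4,14.4,0],[0,0,-1],1],[[1.4,14.4,0],[0,0,-1],1],[[0.8,14.4,0],[0,0,-1],1],[[0.76,14.4,0],[0,0,-1],1],[[0.76,14.4,0],[0,0,-1],1],[[0.76,14.4,0],[0,0,-1],1],[[0.76,14.4,0],[0,0,-1],1],[[0.76,14.4,0],[0,0,-1],1],[[0,0,0],[0,0,0],1]]'
python3 - <<'E'
from h import *
im=vision.get_image('wrist');cv2.imwrite('pics/w3.png',im);print(readout.get_state())
E
```

```text
clock: 6.32
position: [0.6355, -0.1091, 0.1038]
ee_rot: [-0.005, 0.616, 0.788, -0.001]
contact_force: [-2.4, 4.2, -10.8]
width: 0.0207
gripper_force: 49.3
{'clock': 6.375, 'qpos': array([-0.27924904,  0.47120935,  1.52675962,  0.00210474,  1.15314901,
       -0.52387399]), 'qd': array([-0.00433084, -0.011299  ,  0.00927601,  0.00133627,  0.0002704 ,
        0.0042785 ]), 'effort': array([-3.11239600e+00, -5.68274903e+01, -2.74365574e+01, -1.34641942e+00,
       -6.42842464e-01, -2.92891794e-02]), 'position': array([ 0.63513236, -0.10919257,  0.10395858]), 'ee_rot': array([-0.00477554,  0.61588428,  0.78782165, -0.00089349]), 'contact_force': array([ -0.72949047,   5.92885733, -10.19322737]), 'moment': array([ 0.58602346, -0.01773211,  0.02047284]), 'gripper_force': 49.248493909835815, 'width': 0.020567077202060274}
```

View pics/w3.png

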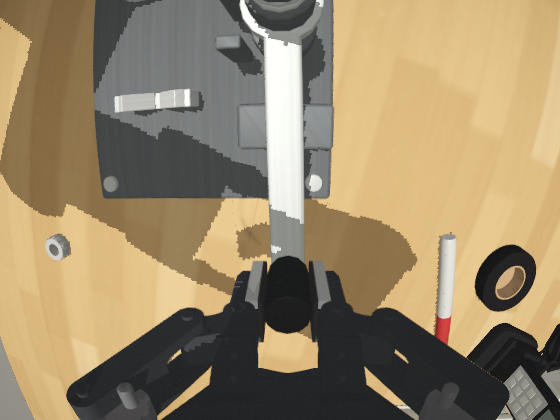

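The bar lies centred over the ledge (ledge spans about (238–333,105–148)) with the knob at (290,295). I'll lower it gently.

```bash
python3 -m handwheel '[[[0.8,0,1.5],[0,0,0],1],[[0.8,0,1.5],[0,0,0],1],[[0,0,1.2],[0,0,0],1],[[0,0,1.0],[0,0,0],1],[[0,0,0],[0,0,0],1],[[0,0,0],[0,0,0],1]]'
```

```text
clock: 7.12
position: [0.6363, -0.109, 0.1012]
ee_rot: [-0.002, 0.616, 0.788, -0.0]
contact_force: [-2.0, 5.8, -8.2]
width: 0.0203
gripper_force: 49.5
```

```bash
python3 -m handwheel '[[[0,0,1],[0,0,0],1],[[0,0,1],[0,0,0],1],[[0,0,0],[0,0,0],1],[[0,0,0],[0,0,0],1]]'
```

```text
clock: 7.62
position: [0.6366, -0.1091, 0.1005]
ee_rot: [-0.001, 0.616, 0.788, 0.0]
contact_force: [-2.9, 6.0, -2.6]
width: 0.0208
gripper_force: 50.1
```

```bash
python3 -m handwheel '[[[0,0,0.8],[0,0,0],1],[[0,0,0],[0,0,0],1],[[0,0,0],[0,0,0],0.4],[[0,0,0],[0,0,0],0],[[0,0,0],[0,0,0],-1],[[0,0,-10],[0,0,0],-1],[[0,0,-40],[0,0,0],-1],[[0,0,-40],[0,0,0],-1],[[0,0,-30],[0,0,0],-1],[[0,0,0],[0,0,0],-1]]'
python3 - <<'E'
from h import *
A=np.array([[.4697,-.0125],[.5261,-.0918],[.6366,-.109]])
M=np.c_[2*A,np.ones(3)];x=np.linalg.solve(M,(A**2).sum(1));c=x[:2];print(c,np.sqrt(x[2]+c@c))
s=readout.get_state();print(s['position'],s['ee_rot'],'yaw',np.degrees(2*np.arctan2(s['ee_rot'][2],s['ee_rot'][1])))
im=cv2.imread('pics/w1.png')
import pickle;s1=pickle.load(open('s1.pkl','rb'))
hsv=cv2.cvtColor(im,cv2.COLOR_BGR2HSV);k=np.zeros(im.shape[:2],np.uint8);k[160:260,460:556]=(hsv[160:260,460:556,1]<75)*255
c=max(cv2.findContours(k,0,2)[0],key=cv2.contourArea);r=cv2.minAreaRect(c);b=cv2.boxPoints(r);print(b)
Q=np.array([onplane('wrist',p,.022,s1) for p in b]);print(Q.round(4),Q.mean(0))
E
```

```text
clock: 8.88
position: [0.6397, -0.1108, 0.2226]
ee_rot: [0.004, 0.616, 0.788, 0.001]
contact_force: [0.6, -0.3, 0.5]
width: 0.0851
gripper_force: 0.0
[0.60018387 0.02059666] 0.13461585779561575
[ 0.63965589 -0.11083584  0.2225647 ] [0.00354022 0.61604631 0.78770092 0.00129344] yaw 103.94339074663813
[[465.17874 188.83249]
 [482.36884 168.94592]
 [555.53186 232.1886 ]
 [538.3418  252.07516]]
[[ 0.5194 -0.2656  0.022 ]
 [ 0.5549 -0.2832  0.022 ]
 [ 0.5024 -0.4982  0.022 ]
 [ 0.4587 -0.4745  0.022 ]] [ 0.50883845 -0.38037155  0.022     ]
```

```bash
python3 -m handwheel '[[[-38.2,-32.3,3.5],[0,0,0],-1],[[-38.2,-32.3,3.5],[0,0,0],-1],[[-38.2,-32.3,3.5],[0,0,0],-1],[[-38.2,-32.3,3.5],[0,0,0],-1],[[-38.2,-32.3,3.5],[0,0,0],-1],[[-38.2,-32.3,3.5],[0,0,1],-1],[[0,0,0],[0,0,1],-1],[[0,0,0],[0,0,1],-1],[[0,0,0],[0,0,1],-1],[[0,0,0],[0,0,1],-1],[[0,0,0],[0,0,0],-1],[[0,0,0],[0,0,0],-1]]'
python3 - <<'E'
from h import *
s=readout.get_state();im=vision.get_image('wrist');cv2.imwrite('pics/w4.png',im)
import pickle;pickle.dump(s,open('s4.pkl','wb'))
E
```

```text
clock: 10.38
position: [0.5047, -0.3791, 0.1971]
ee_rot: [-0.0, 0.798, 0.602, -0.0]
contact_force: [-0.8, -0.2, 0.4]
width: 0.0852
gripper_force: 0.0
```

View pics/w4.png

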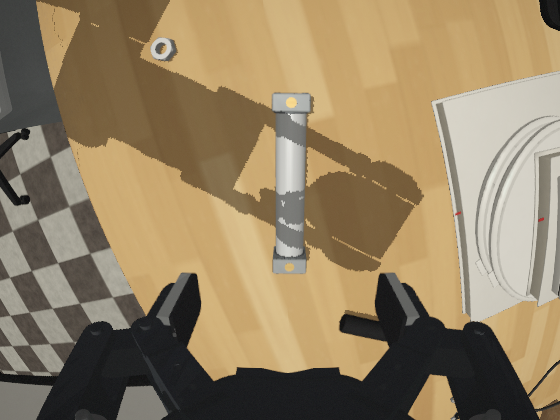

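The cylinder's cap ports are at (291,103) and (289,267), and the tube is nearly in line with the tool.

```bash
python3 - <<'E'
from h import *
import pickle;s=pickle.load(open('s4.pkl','rb'))
a=onplane('wrist',(291,103),.036,s);b=onplane('wrist',(289.5,267),.036,s);m=(a+b)/2;T=rq(s['ee_rot'])
print(a,b,np.linalg.norm(a-b),m,np.degrees(np.arctan2(*(a-b)[1::-1])),np.degrees(np.arctan2(T[1,0],T[0,0])),(T.T@(m-s['position']))*1000)
E
```

```text
[ 0.53056234 -0.29961518  0.036     ] [ 0.4833942  -0.46022041  0.036     ] 0.16738839093576952 [ 0.50697827 -0.37991779  0.036     ] 73.63301684550889 74.03030989818961 [ -0.1690012    2.57009073 161.08140179]
```

```bash
python3 -m handwheel '[[[0,1.3,50],[0,0,0.07],-1],[[0,1.3,50],[0,0,0],-1],[[0,0,45],[0,0,0],-1],[[0,0,30],[0,0,0],-1],[[0,0,14],[0,0,0],-1],[[0,0,3],[0,0,0],-1],[[0,0,0],[0,0,0],0],[[0,0,0],[0,0,0],1],[[0,0,0],[0,0,0],1],[[0,0,0],[0,0,0],1],[[0,0,0],[0,0,0],1]]' 60
```

```text
clock: 11.8
position: [0.5078, -0.3805, 0.007]
ee_rot: [0.001, 0.801, 0.599, 0.0]
contact_force: [-0.5, 0.7, 6.6]
width: 0.0281
gripper_force: 59.8
```

```bash
python3 -m handwheel '[[[0,0,-10],[0,0,0],1],[[0,0,-30],[0,0,0],1],[[0,0,-40],[0,0,0],1],[[0,0,-30],[0,0,0],1],[[0,0,0],[0,0,0],1],[[0,0,0],[0,0,0],1]]'
```

```text
clock: 12.55
position: [0.5064, -0.3791, 0.1141]
ee_rot: [-0.002, 0.801, 0.599, -0.0]
contact_force: [0.3, -0.2, -3.9]
width: 0.0279
gripper_force: 60.0
```

```bash
python3 -m handwheel '[[[30,-8,0],[0,0,0],1],[[53,-13.9,0],[0,0,0],1],[[53,-13.9,0],[0,0,0],1],[[53,-13.9,0],[0,0,0],1],[[53,-13.9,0],[0,0,0],1],[[53,-13.9,0],[0,0,0],1],[[53,-13.9,0],[0,0,-1],1],[[0,0,0],[0,0,-1],1],[[0,0,0],[0,0,-1],1],[[0,0,0],[0,0,-1],1],[[0,0,0],[0,0,-1],1],[[0,0,0],[0,0,0],1],[[0,0,0],[0,0,0],1]]'
python3 - <<'E'
from h import *
s=readout.get_state();im=vision.get_image('wrist');cv2.imwrite('pics/w5.png',im)
a=np.radians(13.8);X=np.array([np.cos(a),np.sin(a)]);Y=np.array([-X[1],X[0]]);O=np.array([.5128,-.0015])
T=rq(s['ee_rot']);d=np.r_[O-.018*Y,.033]-s['position'];print((T.T@d)*1000,s['position'],'yaw',np.degrees(np.arctan2(T[1,0],T[0,0])))
for q in((0,.044,.036),(-.029,.044,.05),(.029,.044,.05),(0,.084,.044)): print(q,proj('wrist',np.r_[O+q[0]*X+q[1]*Y,q[2]],s).round())
E
```

```text
clock: 14.18
position: [0.5177, -0.0204, 0.1146]
ee_rot: [-0.001, 0.62, 0.785, -0.001]
contact_force: [0.3, -0.6, -3.7]
width: 0.0281
gripper_force: 59.8
[ 1.41988674 -0.15597594 81.64654442] [ 0.51774941 -0.02035069  0.11464491] yaw 103.43398632788801
(0, 0.044, 0.036) [287. 133.]
(-0.029, 0.044, 0.05) [242. 135.]
(0.029, 0.044, 0.05) [333. 135.]
(0, 0.084, 0.044) [287.  73.]
```

View pics/w5.png

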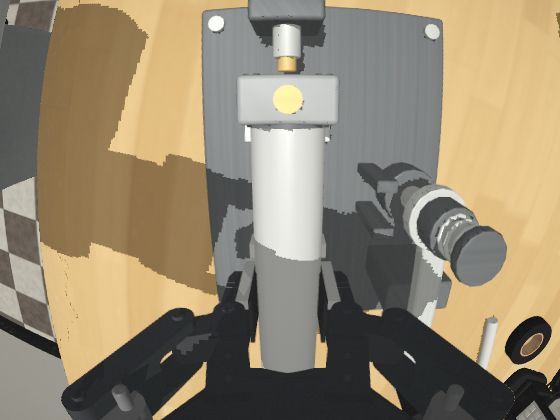

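The cylinder (cap at (288,98)) lines up with the pin (287,63). The saddle edges at (248,132) and (330,132) match the prediction, so I'll descend.

```bash
python3 -m handwheel '[[[0,0,20],[0,0,-0.06],1],[[0,0,25],[0,0,0],1],[[0,0,17],[0,0,0],1],[[0,0,8],[0,0,0],1],[[0,0,4],[0,0,0],1],[[0,0,2],[0,0,0],1],[[0,0,1],[0,0,0],1],[[0,0,0],[0,0,0],1]]'
```

```text
clock: 15.22
position: [0.5187, -0.0205, 0.039]
ee_rot: [0.0, 0.616, 0.787, 0.0]
contact_force: [-0.1, -0.5, -4.0]
width: 0.028
gripper_force: 59.8
```

```bash
python3 -m handwheel '[[[0,0,1],[0,0,0],1],[[0,0,1],[0,0,0],1],[[0,0,1],[0,0,0],1],[[0,0,1],[0,0,0],1],[[0,0,0],[0,0,0],1],[[0,0,0],[0,0,0],1]]'
```

```text
clock: 15.98
position: [0.5185, -0.0205, 0.0347]
ee_rot: [0.0, 0.616, 0.787, -0.0]
contact_force: [-0.8, 0.1, -4.1]
width: 0.0278
gripper_force: 59.8
```

```bash
python3 -m handwheel '[[[0,0,1],[0,0,0],1],[[0,0,1],[0,0,0],1],[[0,0,0],[0,0,0],1],[[0,0,0],[0,0,0],1]]'
```

```text
clock: 16.48
position: [0.518, -0.0207, 0.0333]
ee_rot: [-0.0, 0.616, 0.787, -0.0]
contact_force: [-3.1, -1.2, 5.7]
width: 0.0276
gripper_force: 60.9
```

```bash
python3 -m handwheel '[[[0,0,0.8],[0,0,0],1],[[0,0,0],[0,0,0],1],[[0,0,0],[0,0,0],1]]'
```

```text
clock: 16.85
position: [0.518, -0.0207, 0.0332]
ee_rot: [0.0, 0.616, 0.788, -0.0]
contact_force: [-5.6, -0.3, 11.6]
width: 0.0278
gripper_force: 61.6
```

```bash
python3 -m handwheel '[[[0,-0.7,-1.4],[0,0,0],1],[[0,0,0],[0,0,0],1],[[0,0,0],[0,0,0],1]]'; python3 -m handwheel '[[[1,0,0],[0,0,0],1],[[1,0,0],[0,0,0],1],[[1,0,0],[0,0,0],1],[[1,0,0],[0,0,0],1],[[0,0,0],[0,0,0],1]]'
```

```text
clock: 17.23
position: [0.5178, -0.0206, 0.0333]
ee_rot: [0.0, 0.616, 0.787, -0.0]
contact_force: [-1.5, -0.2, 1.7]
width: 0.0278
gripper_force: 60.1
clock: 17.85
position: [0.5167, -0.0165, 0.0331]
ee_rot: [-0.0, 0.616, 0.787, -0.0]
contact_force: [-1.9, -1.3, -1.3]
width: 0.0279
gripper_force: 60.1
```

```bash
for i in 1; do python3 -m handwheel '[[[1,0,0],[0,0,0],1],[[1,0,0],[0,0,0],1],[[0,0,0],[0,0,0],1]]'; python3 -m handwheel '[[[1,0,0],[0,0,0],1],[[1,0,0],[0,0,0],1],[[0,0,0],[0,0,0],1]]'; done
```

```text
clock: 18.23
position: [0.5162, -0.0145, 0.0332]
ee_rot: [-0.0, 0.616, 0.787, 0.0]
contact_force: [-2.3, -0.9, -2.4]
width: 0.028
gripper_force: 60.1
clock: 18.6
position: [0.5158, -0.0127, 0.0333]
ee_rot: [-0.0, 0.616, 0.787, 0.0]
contact_force: [-1.4, -1.7, -3.2]
width: 0.0281
gripper_force: 60.1
```

```bash
python3 -m handwheel '[[[1,0,0],[0,0,0],1],[[1,0,0],[0,0,0],1],[[0,0,0],[0,0,0],1]]'
```

```text
clock: 18.98
position: [0.5154, -0.0108, 0.0333]
ee_rot: [-0.0, 0.616, 0.787, 0.0]
contact_force: [-2.4, -1.3, -2.6]
width: 0.028
gripper_force: 60.1
```

```bash
python3 -m handwheel '[[[1,0,0.3],[0,0,0],1],[[1,0,0],[0,0,0],1],[[0,0,0],[0,0,0],1]]'; python3 -m handwheel '[[[1,0,0],[0,0,0],1],[[0,0,0],[0,0,0],1]]'
```

```text
clock: 19.35
position: [0.515, -0.0094, 0.0331]
ee_rot: [0.0, 0.616, 0.788, -0.0]
contact_force: [-2.6, -4.1, -0.4]
width: 0.0278
gripper_force: 60.1
clock: 19.6
position: [0.5147, -0.0085, 0.0331]
ee_rot: [0.0, 0.616, 0.788, -0.0]
contact_force: [-1.1, -4.7, 1.0]
width: 0.0282
gripper_force: 60.1
```

```bash
python3 -m handwheel '[[[1,0,0],[0,0,0],1],[[0,0,0],[0,0,0],1]]'
```

```text
clock: 19.85
position: [0.5146, -0.0077, 0.0331]
ee_rot: [0.0, 0.616, 0.788, -0.0]
contact_force: [-2.0, -4.7, -0.1]
width: 0.0279
gripper_force: 60.1
```

```bash
python3 -m handwheel '[[[1,0,0],[0,0,0],1],[[0,0,0],[0,0,0],1]]'
```

```text
clock: 20.1
position: [0.5143, -0.0068, 0.0331]
ee_rot: [0.001, 0.616, 0.788, -0.0]
contact_force: [-2.6, -5.7, 0.7]
width: 0.0281
gripper_force: 60.1
```

```bash
python3 -m handwheel '[[[1,0,0],[0,0,0],1],[[0,0,0],[0,0,0],1]]'; python3 -m handwheel '[[[0.7,0,0],[0,0,0],1],[[0,0,0],[0,0,0],1]]'
```

```text
clock: 20.35
position: [0.5142, -0.006, 0.0332]
ee_rot: [0.001, 0.616, 0.788, -0.001]
contact_force: [-1.9, -5.3, -0.2]
width: 0.028
gripper_force: 60.1
clock: 20.6
position: [0.5142, -0.006, 0.0332]
ee_rot: [0.001, 0.616, 0.788, -0.001]
contact_force: [-2.2, -8.2, -1.5]
width: 0.0279
gripper_force: 60.1
```

```bash
python3 -m handwheel '[[[0.7,0,0],[0,0,0],1],[[0,0,0],[0,0,0],1]]'
```

```text
clock: 20.85
position: [0.5142, -0.0059, 0.0332]
ee_rot: [0.002, 0.616, 0.788, -0.001]
contact_force: [-1.9, -10.2, -0.7]
width: 0.0282
gripper_force: 60.1
```

```bash
python3 -m handwheel '[[[0.4,0,0],[0,0,0],1],[[0,0,0],[0,0,0],1],[[0,0,0],[0,0,0],1],[[0,0,0],[0,0,0],1]]'
```

```text
clock: 21.35
position: [0.5142, -0.0059, 0.0332]
ee_rot: [0.002, 0.616, 0.788, -0.001]
contact_force: [-2.4, -11.1, -1.4]
width: 0.0278
gripper_force: 60.0
```

```bash
python3 -m handwheel '[[[0.4,0,0.2],[0,0,0],1],[[0,0,0],[0,0,0],1],[[0,0,0],[0,0,0],1],[[0,0,0],[0,0,0],1],[[0,0,0],[0,0,0],1]]'
```

```text
clock: 21.98
position: [0.5142, -0.0059, 0.0332]
ee_rot: [0.002, 0.616, 0.788, -0.002]
contact_force: [-2.3, -12.8, -0.1]
width: 0.0282
gripper_force: 60.2
```

```bash
python3 -m handwheel '[[[-0.6,0,0.2],[0,0,0],1],[[-0.5,0,0],[0,0,0],1],[[0,0,0],[0,0,0],1],[[0,0,0],[0,0,0],0.3],[[0,0,0],[0,0,0],0],[[0,0,0],[0,0,0],-0.2],[[0,0,0],[0,0,0],-0.2]]'; python3 -m handwheel '[[[0,0,-10],[0,0,0],-0.2],[[0,0,-30],[0,0,0],-0.2],[[0,0,-40],[0,0,0],-0.2],[[0,0,-40],[0,0,0],-1],[[0,0,-45],[0,0,0],-1],[[0,0,-30],[0,0,0],-1],[[0,0,0],[0,0,0],-1],[[0,0,0],[0,0,0],-1]]'
python3 - <<'E'
from h import *
s=readout.get_state();im=vision.get_image('wrist');cv2.imwrite('pics/w6.png',im)
import pickle;pickle.dump(s,open('s6.pkl','wb'))
T=rq(s['ee_rot']);k=np.array([.6363,-.1088,.1]);print(s['position'],(T.T@(k-s['position']))*1000,np.degrees(np.arctan2(T[1,0],T[0,0])))
E
```

```text
clock: 22.85
position: [0.5141, -0.0036, 0.0327]
ee_rot: [0.0, 0.616, 0.787, 0.0]
contact_force: [0.1, 0.5, -0.2]
width: 0.0514
gripper_force: 0.0
clock: 23.85
position: [0.513, -0.0038, 0.2271]
ee_rot: [-0.0, 0.616, 0.787, -0.0]
contact_force: [-0.9, 0.4, -0.5]
width: 0.0853
gripper_force: 0.0
[ 0.51303523 -0.00384359  0.22707594] [-131.52483456   94.58739045  126.93616017] 103.88774884080503
```

View pics/w6.png

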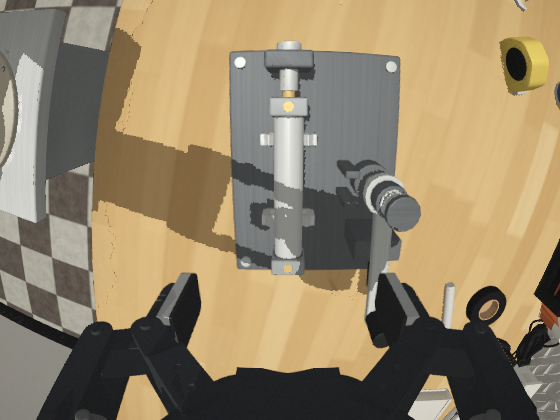

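The cylinder is seated in both saddles with its cap against the pin at (290,95), and the bar is parked with the knob near (378,330). Next I'll grip the knob.

```bash
python3 -m handwheel '[[[-33,23.6,0],[0,0,0],-1],[[-33,23.6,0],[0,0,0],-1],[[-33,23.6,0],[0,0,0],-1],[[-32.5,23.8,0],[0,0,0],-1],[[0,0,35],[0,0,0],-1],[[0,0,40],[0,0,0],-1],[[0,0,30],[0,0,0],-1],[[0,0,16],[0,0,0],-1],[[0,0,5],[0,0,0],-1],[[0,0,0],[0,0,0],0],[[0,0,0],[0,0,0],0.3],[[0,0,0],[0,0,0],0.3]]'
python3 - <<'E'
from h import *
im=vision.get_image('wrist');cv2.imwrite('pics/w7.png',im);print(readout.get_state()['position'])
E
```

```text
clock: 25.4
position: [0.6377, -0.1091, 0.1028]
ee_rot: [0.001, 0.616, 0.787, 0.0]
contact_force: [0.1, -0.7, -0.4]
width: 0.0321
gripper_force: 0.0
[ 0.63754626 -0.10906406  0.10254737]
```

View pics/w7.png

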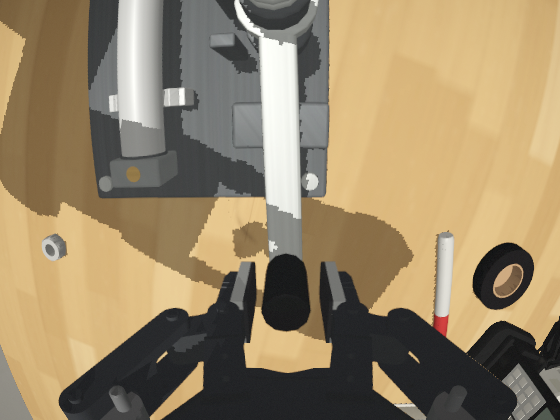

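```bash
python3 -m handwheel '[[[0,0,0],[0,0,0],1],[[0,0,0],[0,0,0],1],[[0,0,0],[0,0,0],1],[[0,0,-3],[0,0,0],1],[[0,0,-3],[0,0,0],1],[[0,0,-3],[0,0,0],1],[[0,0,0],[0,0,0],1],[[0,0,0],[0,0,0],1]]' 50
```

```text
clock: 26.45
position: [0.6365, -0.1088, 0.1099]
ee_rot: [-0.001, 0.616, 0.787, -0.0]
contact_force: [0.5, -0.9, -11.8]
width: 0.0204
gripper_force: 49.3
```

```bash
python3 -m handwheel '[[[0.73,-14.1,0],[0,0,1],1],[[0.73,-14.1,0],[0,0,1],1],[[0.73,-14.1,0],[0,0,1],1],[[0.73,-14.1,0],[0,0,1],1],[[0.73,-14.1,0],[0,0,1],1],[[0.73,-14.1,0],[0,0,1],1],[[0.73,-14.1,0],[0,0,1],1],[[0.73,-14.1,0],[0,0,1],1]]'
```

```text
clock: 27.45
position: [0.5265, -0.0917, 0.1104]
ee_rot: [0.001, 0.884, 0.468, -0.003]
contact_force: [-4.4, -5.9, -10.8]
width: 0.0204
gripper_force: 49.3
```

```bash
python3 -m handwheel '[[[0.2,-14.2,0],[0,0,1],1],[[0.3,-14.2,0],[0,0,1],1],[[0.5,-14.2,0],[0,0,1],1],[[0.73,-14.2,0],[0,0,1],1],[[0.73,-14.2,0],[0,0,1],1],[[0.73,-12,0],[0,0,1],1],[[0.4,-8,0],[0,0,0.8],1],[[0,0,0],[0,0,0],1],[[0,0,0],[0,0,0],1]]'
```

```text
clock: 28.58
position: [0.4716, -0.0185, 0.1099]
ee_rot: [-0.001, 0.991, 0.132, -0.004]
contact_force: [-6.4, -2.4, -11.0]
width: 0.0209
gripper_force: 49.3
```

```bash
python3 -m handwheel '[[[-0.6,-2.5,0],[0,0,0.2],1],[[-0.4,-2.5,0],[0,0,0],1],[[0,0,0],[0,0,0],1],[[0,0,0],[0,0,0],1]]'
```

```text
clock: 29.08
position: [0.4703, -0.0141, 0.11]
ee_rot: [-0.0, 0.993, 0.122, -0.003]
contact_force: [-6.9, -1.2, -10.6]
width: 0.0208
gripper_force: 49.3
```

```bash
python3 -m handwheel '[[[0,-1.2,0],[0,0,0],1],[[0,0,0],[0,0,0],1],[[0,0,0],[0,0,0],1]]'
```

```text
clock: 29.45
position: [0.47, -0.0129, 0.11]
ee_rot: [-0.001, 0.993, 0.122, -0.003]
contact_force: [-4.7, -1.6, -11.0]
width: 0.02
gripper_force: 49.3
```

```bash
python3 -m handwheel '[[[-0.6,-0.8,0],[0,0,0],1],[[0,0,0],[0,0,0],1],[[0,0,0],[0,0,0],1]]'
```

```text
clock: 29.82
position: [0.4699, -0.0123, 0.1101]
ee_rot: [-0.0, 0.993, 0.121, -0.002]
contact_force: [-6.5, -1.2, -11.9]
width: 0.0207
gripper_force: 49.3
```

```bash
python3 -m handwheel '[[[-0.6,0,1.5],[0,0,0],1],[[0,0,1.5],[0,0,0],1],[[0,0,1.5],[0,0,0],1],[[0,0,1.5],[0,0,0],1],[[0,0,1.5],[0,0,0],1],[[0,0,1.5],[0,0,0],1],[[0,0,1.5],[0,0,0],1],[[0,0,1.5],[0,0,0],1],[[0,0,1.5],[0,0,0],1],[[0,0,0],[0,0,0],1]]'
```

```text
clock: 31.08
position: [0.4698, -0.0124, 0.0969]
ee_rot: [-0.0, 0.993, 0.121, -0.002]
contact_force: [-5.3, -1.3, -9.4]
width: 0.0204
gripper_force: 49.4
```

```bash
python3 -m handwheel '[[[-0.4,0,1.5],[0,0,0],1],[[0,0,1.5],[0,0,0],1],[[0,0,1.5],[0,0,0],1],[[0,0,1],[0,0,0],1],[[0,0,1],[0,0,0],1],[[0,0,1],[0,0,0],1],[[0,0,0],[0,0,0],1],[[0,0,0],[0,0,0],1]]'
```

```text
clock: 32.08
position: [0.4698, -0.0126, 0.0896]
ee_rot: [-0.0, 0.993, 0.121, -0.001]
contact_force: [-5.5, -1.3, -9.6]
width: 0.0204
gripper_force: 49.4
```

```bash
python3 -m handwheel '[[[0,0,1],[0,0,0],1],[[0,0,1],[0,0,0],1],[[0,0,0],[0,0,0],1],[[0,0,0],[0,0,0],1]]'
```

```text
clock: 32.58
position: [0.4698, -0.0127, 0.0885]
ee_rot: [-0.0, 0.993, 0.121, -0.001]
contact_force: [-6.8, -0.5, -1.6]
width: 0.0204
gripper_force: 50.3
```

```bash
python3 -m handwheel '[[[0,0,0.3],[0,0,0],1],[[0,0,0],[0,0,0],1],[[0,0,0],[0,0,0],0.5],[[0,0,0],[0,0,0],0.2],[[0,0,0],[0,0,0],-0.5],[[0,0,0],[0,0,0],-1],[[0,0,-10],[0,0,0],-1],[[0,0,-30],[0,0,0],-1],[[0,0,-45],[0,0,0],-1],[[0,0,-50],[0,0,0],-1],[[0,0,-40],[0,0,0],-1],[[0,0,0],[0,0,0],-1],[[0,0,0],[0,0,0],-1]]'
python3 - <<'E'
from h import *
im=vision.get_image('wrist');cv2.imwrite('pics/w8.png',im)
E
```

```text
clock: 34.2
position: [0.4706, -0.0125, 0.2621]
ee_rot: [-0.0, 0.993, 0.121, -0.0]
contact_force: [-0.3, 0.4, -0.3]
width: 0.0854
gripper_force: 0.0
```

View pics/w8.png

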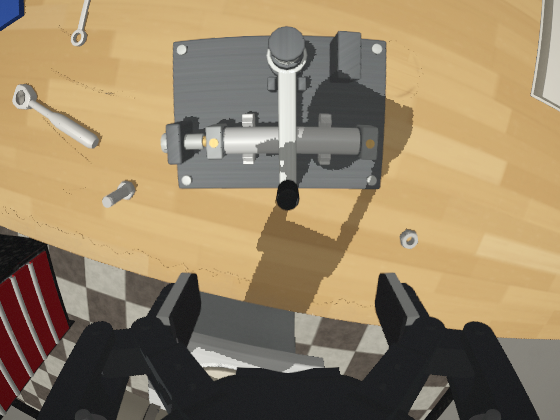

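The bar is across the cylinder between its lugs (knob at (288,195)), and the cylinder's cap at (213,143) is against the brass pin. The other things haven't moved, so I'll hand in.

```bash
python3 -c "from rig import manip;print(manip.sign_off())"
```

```text
the job is handed in; nothing more can be done
None
```

I clamped the cylinder in the cradle and handed the job in at about 34 s: the pin was pressed fully in at about 13 N, and in the last picture it still touches the cylinder's end; the hand-in returned no verdict.

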